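# Stand the rinsed plant saucers in the drying rack

### The job

Take the two terracotta saucers from the leaning stand and stand each one upright in its own slot of the drying rack, between the white tines and down on the rack's bars; terracotta chips, so set each one down before letting go and do not drop, slam or force it. Then slide the loaded rack by its red knob along the rails, over the drip tray, until it is fully home and the catch holds it, and let go. Leave the green saucer and everything else on the bench where it is.

Things in the scene. Friction and masses are not known exactly. Their poses are not given: they have to be found in the camera images.
- saucer_a_centre (a point): Terracotta plant saucer, round, straight-sided, 96 mm across, 14 mm deep over all (floor and rim wall 5 mm thick), about 0.14 kg. The point is its centre, half-way through its depth; z is its axis, out of the hollow side. It starts leaning 30 degrees back from upright on the stand, top edge towards the robot, hollow side away from it.
- saucer_b_centre (a point): The other terracotta saucer, just the same, on another place of the stand. The upper part of each saucer's edge stands free of the stand: pinch it there across its 14 mm depth, fingers pointing along the saucer's plane, and draw it out along that plane.
- saucer_green_centre (a point): Green plastic saucer of the same shape and size, on the remaining place of the stand (which saucer is in which place varies). Must stay where it is.
- stand_mid (a point): Fixed low stand, 270 x 110 mm, three places 85 mm apart along its x. Each has two white back rests (8 mm bars 56 mm apart, 58 mm long, leaning 30 degrees; a finger fits between them) and two 16 mm toe stops in front of the saucer. The point is mid-stand, 34 mm over the bench; x runs along the row away from the robot, z up.
- slot1 (a point): Rack slot farthest from the red knob. The point is where a seated saucer's centre lies, 71 mm over the bench, its edge resting on two 8 mm bars 56 mm apart that run along y. y is level, the axis of a saucer standing in the slot (either face first), and points to the knob; z is up. Slots move with the rack.
- slot2 (a point): Middle slot, 60 mm from slot1 towards the knob. Each slot has four upright white 6 mm tines at x = +-28 mm, y = +-13.5 mm from its point: a clear gap of 21 mm. The tines end 7 mm above the point, so a seated saucer (top 48 mm above the point) stands 41 mm clear of them; let go, it leans up to about 9 degrees.
- slot3 (a point): Third slot of the rack, the same, 60 mm from slot2 towards the knob. The neighbouring tines of two slots are joined at their tops by a short bar (a hoop), so the spaces between the slots are closed and only the three slots are open from above.
- knob_centre (a point): Centre of the upright red knob on the end of the sliding rack, 56 mm beyond slot3: a cylinder 24 mm across and 32 mm high, its centre 121 mm over the bench. Pinch it from above.
- carriage (a joint): How far the rack (0.7 kg) has slid on its rails, m: 0 to 0.03 at the start, growing as it slides in the slots' -y direction; 0.1 is fully home at the end stop. Friction about 1 N. From about 0.083 a sprung roller resists with some 5 N until 0.091; beyond that it pushes the rack home and holds it.
- pot_white_centre (a point): White plastic pot with a succulent, 66 mm across, pot 60 mm high; the point is half-way up the pot. Leave alone.
- pot_clay_centre (a point): Clay pot with a succulent, 70 mm across, pot 58 mm high; the point is half-way up the pot. Leave alone.
- pot_grey_centre (a point): Grey plastic pot with a succulent, 60 mm across, pot 55 mm high; the point is half-way up the pot. Leave alone.
- bottle_centre (a point): Amber bottle, 52 mm across, 150 mm high; the point is half-way up. Leave alone.
- cup_centre (a point): White cup, 60 mm across, 70 mm high; the point is half-way up. Leave alone.
- brush_grip (a point): Small brush lying on the bench, 180 mm long; the point is on its handle. Leave alone.
There are look-alikes about, which are no part of the job. What is shaped like the part that bears saucer_a_centre but blue is not meant.

How it is judged:
By the outcome, as a careful person would: the job done as asked, in the order asked, and still so for the second after the job is handed in, with the robot touching nothing.
It also fails if it takes over 72 s, if anything falls off the work surface, if the arm or the gripper's body presses on something with over 40 N, if the wrist force passes 120 N, or if a joint passes its speed limit or range.

### The arm

A 6-joint arm with a two-finger parallel gripper is mounted at the origin on the work surface. World frame = base frame: x ahead of the robot, y to its left, z up, the work surface at z = 0. Lengths are in m, angles in degrees, forces in N, time in s.
With the tool pointing down it reaches from about 0.325 to 0.85 m from the base axis. Payload 4.4 kg.
Tool frame: the origin (TCP) lies midway between the tips of the shut fingers; the grasp point (between the pads) lies 19 mm behind it; z points along the fingers, y is the direction in which the jaws open and shut (so a half turn about z gives the same grasp; the last joint's range is limited). The gripper opens to 94 mm and grips with 3 to 60 N. Pads are 16 mm wide; open, the fingers measure 119 mm over their backs; the gripper's body (75 mm by 177 mm) begins 78 mm behind the grasp point.
Start: joints at [-77.034, 11.837, 88.321, -0, 79.842, -8.623], TCP at [0.212, -0.535, 0.205] pointing down, gripper open.
Joint ranges: [-156.59, 156.59], [-49.26, 127.26], [12.9, 141.05], [-63.56, 243.56], [4.71, 150.69], [-161.64, 161.64]. Speed limits (degrees/s): [159.86, 159.86, 180, 180, 180, 180].

### API

Orientations are given as a 3x3 rotation matrix whose columns are the frame's x, y, z axes.
In Python, from cell import bot gives the robot as it stands. The module is installed in compiled form; this text tells all that it offers.
- The arm moves only by the shell command python3 -m crank 'ROWS'. ROWS is JSON, a list of rows, each an object of numbers: "rx", "ry", "rz": the turn, a rotation vector about the world's x, y, z in rad; "x", "y", "z": the shift along the world's x, y, z in mm; "claw": the closure, from 0 (fully open) to 1 (shut). In form: [{"rx": .., "ry": .., "rz": .., "x": .., "y": .., "z": .., "claw": ..}, ...]. A call has 1 to 10 rows; each row is the pose to reach, as a shift and turn from the pose measured when the call began; what a row does not reach only later rows make up. A row lasts 1/10 s, in which the tool goes at most 50 mm and 8.59 degrees, less where a joint would pass 70% of its speed; a pose out of reach is approached as far as the arm can. A call with a gripper value outside its range is refused whole. The fingers move at their own pace and stop on an object; the grip force is fixed at half the most. Time passes only in rows, so rows that repeat a pose let the fingers close. It gives the time, the measured TCP pose, the force and the opening at its end, in the units of the state.
- bot.observe(): the state, without advancing time (a new reading comes with each control period).
- bot.capture(name): name is "scene" or "top" or "wrist"; returns the picture (384x512x3 uint8, red, green, blue); there is no depth.
- bot.camera_info(name): a dict with "fovy" (degrees; the focal length in pixels is half the picture's height over the tangent of half this angle, whatever the lens; pixels are square), "cx", "cy" (the principal point, pixels), "extrinsics" (4x4, takes a point from camera to world coordinates); the wrist camera has in their place "hand_eye" (4x4, takes a point from camera to tool coordinates, whose origin is the TCP and whose axes are the flange's). Camera axes: x right, y down, z forward; pixel columns grow to the right and rows downward; lengths in m; the calibration is good to about 2 mm. A picture is of the moment at which its call begins: read the wrist's pose just before it. camera_info takes no time and is no camera call.
- bot.finish_job(): hands the job in, once; it reports no verdict.
Trained networks look in the newest picture that a camera, given by its name, has taken for a name from the list of things; names that differ only in an ending like _2 or _b are one class to them, and where a whole thing is asked for, a point or a joint stands for the part that bears it (a point fixed in the world has none). Each returns a list of dicts, best first, with "score" (0 to 1); they miss things now and then, are a little off and sometimes report something else, mostly with a low value. They report only what shows in the picture. A call takes as long as a camera call. They do not tell look-alikes from the thing itself.
- bot.masks_of(camera, label): "pixels" (384x512 bool, what is visible of it).
- bot.tip_of(camera, label): "position" ([x, y, z] in m, in the coordinates of the camera as it stood for that picture, good to about 4 mm: a listed point, or the origin of a listed thing).
The state is a dict: "t": time; "q": joint angles; "qvel": joint speeds; "joint_torque": joint torques, N m; "ee_pos": TCP position; "tcp_rot": TCP orientation; "wrist_force": force on the tool from outside, world axes, zero at the start; "ft_torque": the same for the moment, N m; "width": finger opening in m.
Only numpy, scipy, OpenCV 4.12 (cv2) and the standard library are available. Lean on these libraries where they do the work, as an engineer would, in place of code of your own. Each camera call takes 0.05 s, during which the arm holds its last target. There are 200 camera calls.

## Working session

There is one attempt and no reset: what is moved stays moved. The work goes in short steps, Python scripts to look and compute and a shell command to move; the robot and the scene stay as the last step left them, time stands still between calls to the robot, and variables do not carry over. Pictures are saved under pics/ and viewed, about 8 in all and at most 12, crops included, and the job is handed in when it is done.

```bash
mkdir -p pics; cat > h.py <<'E'
import numpy as np, cv2
from cell import bot
def T(cam):
    i=bot.camera_info(cam)
    if cam!="wrist": return np.array(i["extrinsics"])
    s=bot.observe(); M=np.eye(4); M[:3,:3]=s["tcp_rot"]; M[:3,3]=s["ee_pos"]
    return M@np.array(i["hand_eye"])
def w(cam,p,X=None):
    X=T(cam) if X is None else X
    return X[:3,:3]@np.array(p)+X[:3,3]
def px(cam,P,X=None):
    i=bot.camera_info(cam); X=T(cam) if X is None else X
    c=X[:3,:3].T@(np.array(P)-X[:3,3]); f=192/np.tan(np.radians(i["fovy"]/2))
    return np.array([i["cx"]+f*c[0]/c[2], i["cy"]+f*c[1]/c[2]])
def ray(cam,uv,z,X=None):
    "world point on pixel ray at height z"
    i=bot.camera_info(cam); X=T(cam) if X is None else X
    f=192/np.tan(np.radians(i["fovy"]/2))
    d=X[:3,:3]@np.array([(uv[0]-i["cx"])/f,(uv[1]-i["cy"])/f,1]); o=X[:3,3]
    return o+d*(z-o[2])/d[2]
def save(cam,name,box=None,scale=1):
    im=bot.capture(cam)
    if box: im=im[box[1]:box[3],box[0]:box[2]]
    im=cv2.resize(im,None,fx=scale,fy=scale,interpolation=cv2.INTER_CUBIC)
    cv2.imwrite("pics/"+name+".png",im[:,:,::-1])
def tips(cam,labels):
    for l in labels:
        for d in bot.tip_of(cam,l)[:5]:
            p=w(cam,d["position"]); print(cam,l,round(d["score"],2),p.round(3),px(cam,p).round())
E
python3 - <<'E'
from h import *
s=bot.observe(); print({k:np.round(v,3).tolist() for k,v in s.items()})
a=bot.capture("scene"); b=bot.capture("top")
cv2.imwrite("pics/s.png",a[:,:,::-1]);cv2.imwrite("pics/t.png",b[:,:,::-1])
for c in ("scene","top"):
    print(c,T(c).round(3).tolist(),bot.camera_info(c)["fovy"])
    tips(c,["saucer_a_centre","saucer_green_centre","stand_mid","slot1","slot2","slot3","knob_centre"])
E
```

```text
{'t': 0.0, 'q': [-77.034, 11.885, 88.403, 0.001, 79.84, -8.624], 'qvel': [-0.051, 0.036, 0.086, -0.053, -0.055, 0.056], 'joint_torque': [0.001, -37.088, -28.142, 0.07, 0.036, -0.0], 'ee_pos': [0.211, -0.534, 0.204], 'tcp_rot': [[0.93, 0.368, -0.0], [0.368, -0.93, 0.002], [0.0, -0.002, -1.0]], 'wrist_force': [-0.112, 0.292, 0.307], 'ft_torque': [-0.029, 0.078, -0.017], 'width': 0.094}
scene [[-0.72, 0.522, -0.458, 1.189], [0.694, 0.557, -0.456, 0.692], [0.016, -0.646, -0.763, 1.217], [0.0, 0.0, 0.0, 1.0]] 47.93405006331047
scene saucer_a_centre 0.92 [0.684 0.441 0.004] [319. 322.]
scene saucer_a_centre 0.92 [ 0.725 -0.039  0.01 ] [204. 231.]
scene saucer_a_centre 0.75 [0.3   0.343 0.004] [371. 228.]
scene saucer_a_centre 0.61 [0.736 0.27  0.007] [266. 294.]
scene saucer_a_centre 0.57 [0.58  0.197 0.072] [285. 238.]
scene saucer_green_centre 0.97 [0.41  0.23  0.071] [328. 215.]
scene saucer_green_centre 0.38 [ 0.403 -0.103  0.011] [260. 173.]
scene stand_mid 0.72 [0.517 0.21  0.034] [301. 236.]
scene slot1 0.96 [ 0.543 -0.079  0.072] [236. 185.]
scene slot1 0.78 [ 0.551 -0.205  0.069] 
[... 990 characters left out ...]
6 0.232 0.073] [196. 217.]
top saucer_green_centre 0.59 [ 0.404 -0.097  0.01 ] [295. 219.]
top stand_mid 0.89 [0.524 0.21  0.04 ] [204. 185.]
top slot1 0.98 [ 0.543 -0.085  0.069] [292. 177.]
top slot1 0.69 [ 0.548 -0.142  0.07 ] [309. 175.]
top slot1 0.62 [ 0.56  -0.2    0.072] [327. 172.]
top slot2 0.98 [ 0.543 -0.085  0.069] [292. 177.]
top slot2 0.69 [ 0.548 -0.142  0.07 ] [309. 175.]
top slot2 0.62 [ 0.56  -0.2    0.072] [327. 172.]
top slot3 0.98 [ 0.543 -0.085  0.069] [292. 177.]
top slot3 0.69 [ 0.548 -0.142  0.07 ] [309. 175.]
top slot3 0.62 [ 0.56  -0.2    0.072] [327. 172.]
top knob_centre 0.71 [ 0.536 -0.025  0.119] [274. 178.]
top knob_centre 0.24 [0.581 0.197 0.071] [207. 167.]
```

```bash
python3 - <<'E'
import cv2
a=cv2.imread("pics/s.png")[80:350,150:420];b=cv2.imread("pics/t.png")[90:260,110:380]
cv2.imwrite("pics/s2.png",cv2.resize(a,(800,800))[:600]) 
cv2.imwrite("pics/s2.png",cv2.resize(a,(590,590),interpolation=cv2.INTER_CUBIC)); cv2.imwrite("pics/t2.png",cv2.resize(b,None,fx=2.9,fy=2.9,interpolation=cv2.INTER_CUBIC))
E
```

```text
(no output)
```

View pics/s2.png

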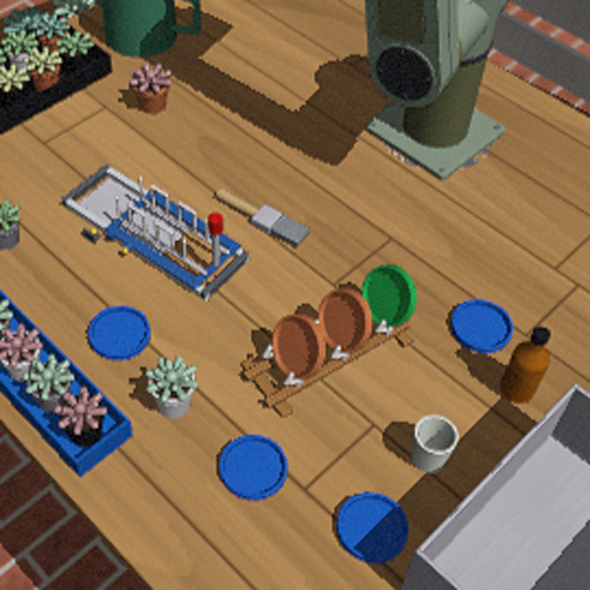

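View pics/t2.png

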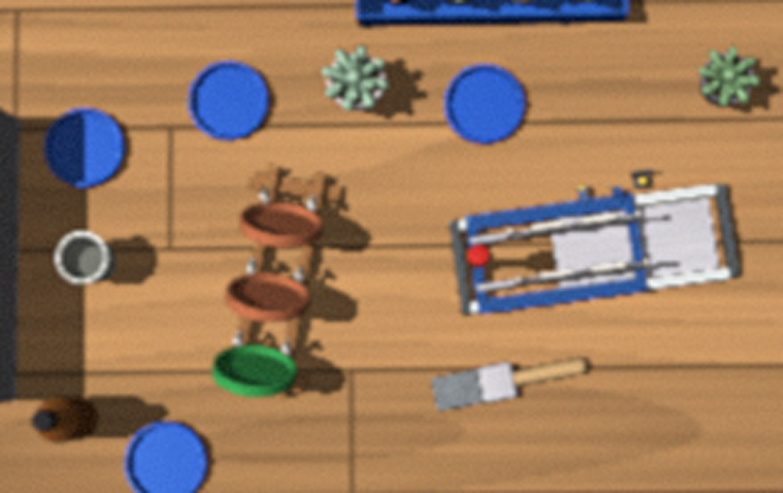

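Scene px: the wanted terracotta saucers are at (286,239), far place, and (308,226), middle place. The things they could be mistaken for are the green saucer on the near place (328,215) and four flat blue saucers on the bench at (204,231), (266,294), (319,322) and (371,228). In the top view the rack is empty, with the knob at (274,178) and slots running right of it. I'm moving to a view pose over the stand, where a close crop will check the choice.

```bash
R='{"x":240,"y":384,"z":60,"rz":0.99,"claw":0.4}'; true
python3 -m crank '[{"x":24,"y":38,"z":30,"rz":0.1,"claw":0.4},{"x":48,"y":77,"z":60,"rz":0.2,"claw":0.4},{"x":72,"y":115,"z":60,"rz":0.3,"claw":0.4},{"x":96,"y":154,"z":60,"rz":0.4,"claw":0.4},{"x":120,"y":192,"z":60,"rz":0.5,"claw":0.4},{"x":144,"y":230,"z":60,"rz":0.6,"claw":0.4},{"x":168,"y":269,"z":60,"rz":0.7,"claw":0.4},{"x":192,"y":307,"z":60,"rz":0.8,"claw":0.4},{"x":216,"y":346,"z":60,"rz":0.9,"claw":0.4},{"x":240,"y":384,"z":60,"rz":0.99,"claw":0.4}]'
python3 -m crank '[{"x":0,"y":46,"z":10,"claw":0.4},{"x":0,"y":92,"z":20,"claw":0.4},{"x":0,"y":138,"z":30,"claw":0.4},{"x":0,"y":184,"z":40,"claw":0.4},{"x":0,"y":230,"z":50,"claw":0.4},{"x":0,"y":276,"z":60,"claw":0.4},{"x":0,"y":322,"z":70,"claw":0.4},{"x":0,"y":350,"z":80,"claw":0.4},{"x":0,"y":350,"z":80,"claw":0.4}]'
python3 - <<'E'
from h import *
save("wrist","w1",scale=1.5)
print(bot.observe()["tcp_rot"].round(3) if hasattr(bot.observe()["tcp_rot"],"round") else bot.observe()["tcp_rot"])
tips("wrist",["saucer_a_centre","saucer_green_centre","stand_mid"])
E
```

```text
[[ 0.93   0.368 -0.   ]
 [ 0.368 -0.93  -0.   ]
 [-0.     0.    -1.   ]]$[0]: bad value
$[0]: bad value
```

View pics/w1.png

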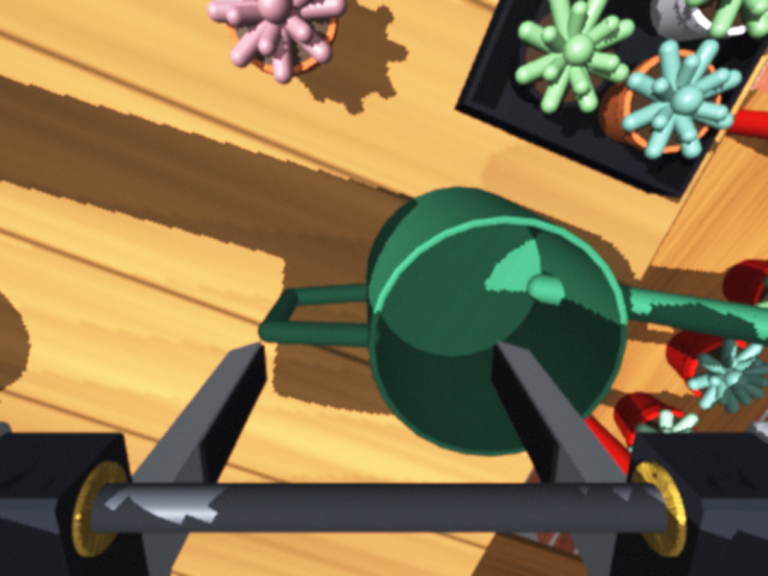

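The move was refused, probably because every key is required, so the arm is still at the start. The picture shows only the green watering can near the gripper. I'll retype the rows with all the keys and rise first.

```bash
python3 -m crank '[{"rx":0,"ry":0,"rz":0,"x":0,"y":0,"z":45,"claw":0.4},{"rx":0,"ry":0,"rz":0.1,"x":24,"y":38,"z":60,"claw":0.4},{"rx":0,"ry":0,"rz":0.22,"x":50,"y":80,"z":60,"claw":0.4},{"rx":0,"ry":0,"rz":0.34,"x":77,"y":122,"z":60,"claw":0.4},{"rx":0,"ry":0,"rz":0.46,"x":103,"y":164,"z":60,"claw":0.4},{"rx":0,"ry":0,"rz":0.58,"x":130,"y":206,"z":60,"claw":0.4},{"rx":0,"ry":0,"rz":0.7,"x":156,"y":248,"z":60,"claw":0.4},{"rx":0,"ry":0,"rz":0.8,"x":183,"y":290,"z":60,"claw":0.4},{"rx":0,"ry":0,"rz":0.9,"x":210,"y":332,"z":60,"claw":0.4},{"rx":0,"ry":0,"rz":0.99,"x":238,"y":374,"z":60,"claw":0.4}]'
python3 -m crank '[{"rx":0,"ry":0,"rz":0,"x":0,"y":46,"z":10,"claw":0.4},{"rx":0,"ry":0,"rz":0,"x":0,"y":92,"z":20,"claw":0.4},{"rx":0,"ry":0,"rz":0,"x":0,"y":138,"z":30,"claw":0.4},{"rx":0,"ry":0,"rz":0,"x":0,"y":184,"z":40,"claw":0.4},{"rx":0,"ry":0,"rz":0,"x":0,"y":230,"z":50,"claw":0.4},{"rx":0,"ry":0,"rz":0,"x":0,"y":276,"z":60,"claw":0.4},{"rx":0,"ry":0,"rz":0,"x":0,"y":322,"z":70,"claw":0.4},{"rx":0,"ry":0,"rz":0,"x":0,"y":350,"z":80,"claw":0.4},{"rx":0,"ry":0,"rz":0,"x":0,"y":350,"z":80,"claw":0.4}]'
python3 - <<'E'
from h import *
print(np.round(bot.observe()["tcp_rot"],3),np.round(bot.camera_info("wrist")["hand_eye"],3))
save("wrist","w2",scale=1)
tips("wrist",["saucer_a_centre","saucer_green_centre","stand_mid"])
E
```

```text
t: 2.0
ee_pos: [0.4501, -0.1592, 0.2659]
tcp_rot: [[0.199, 0.98, 0.001], [0.98, -0.199, -0.001], [-0.0, 0.001, -1.0]]
wrist_force: [0.4, -1.2, 0.3]
width: 0.0567
t: 2.9
ee_pos: [0.4503, 0.194, 0.3475]
tcp_rot: [[0.194, 0.981, 0.004], [0.981, -0.194, 0.001], [0.002, 0.004, -1.0]]
wrist_force: [0.5, -0.5, 0.5]
width: 0.0565
[[ 0.194  0.981  0.004]
 [ 0.981 -0.194  0.001]
 [ 0.002  0.004 -1.   ]] [[-0.    -0.958 -0.286  0.084]
 [ 1.    -0.    -0.001 -0.001]
 [ 0.001 -0.286  0.958 -0.179]
 [ 0.     0.     0.     1.   ]]
wrist saucer_a_centre 0.89 [0.737 0.259 0.001] [424.  75.]
wrist saucer_a_centre 0.88 [ 0.726 -0.046  0.009] [428. 252.]
wrist saucer_a_centre 0.76 [0.579 0.192 0.068] [340. 142.]
wrist saucer_a_centre 0.73 [0.305 0.341 0.006] [142.  78.]
wrist saucer_green_centre 0.87 [0.411 0.222 0.072] [222. 145.]
wrist saucer_green_centre 0.43 [0.748 0.098 0.028] [445. 175.]
wrist stand_mid 0.73 [0.515 0.203 0.032] [292. 140.]
```

View pics/w2.png

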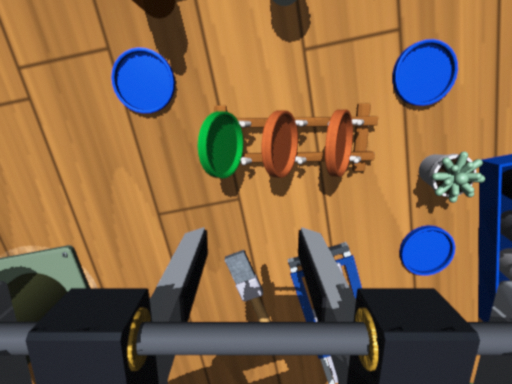

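```bash
python3 -m crank '[{"rx":-0.026,"ry":-0.128,"rz":0,"x":14,"y":3,"z":-33,"claw":0.4},{"rx":-0.052,"ry":-0.256,"rz":0,"x":28,"y":6,"z":-66,"claw":0.4},{"rx":-0.078,"ry":-0.384,"rz":0,"x":42,"y":9,"z":-100,"claw":0.4},{"rx":-0.103,"ry":-0.513,"rz":0,"x":56,"y":12,"z":-133,"claw":0.4},{"rx":-0.103,"ry":-0.513,"rz":0,"x":67,"y":13,"z":-165,"claw":0.4},{"rx":-0.103,"ry":-0.513,"rz":0,"x":67,"y":13,"z":-165,"claw":0.4},{"rx":-0.103,"ry":-0.513,"rz":0,"x":67,"y":13,"z":-165,"claw":0.4}]'
python3 - <<'E'
from h import *
save("wrist","w3",scale=1)
tips("wrist",["saucer_a_centre"])
X=T("wrist"); s=bot.observe(); R=np.array(s["tcp_rot"]); p=np.array(s["ee_pos"])
c=np.array([.581,.194,.069]); print("centre in tool",(R.T@(c-p)).round(4), "pred px",px("wrist",c), px("wrist",p))
E
```

```text
t: 3.8
ee_pos: [0.5173, 0.2014, 0.1805]
tcp_rot: [[0.202, 0.848, 0.489], [0.979, -0.175, -0.101], [-0.0, 0.5, -0.866]]
wrist_force: [0.0, -0.1, 1.4]
width: 0.0566
wrist saucer_a_centre 0.94 [ 0.731 -0.037  0.011] [335. 277.]
wrist saucer_a_centre 0.59 [0.742 0.269 0.009] [321.  81.]
centre in tool [ 0.0038 -0.0039  0.1303] pred px [249.62565031 183.48577877] [253.9869744  241.71177953]
```

View pics/w3.png

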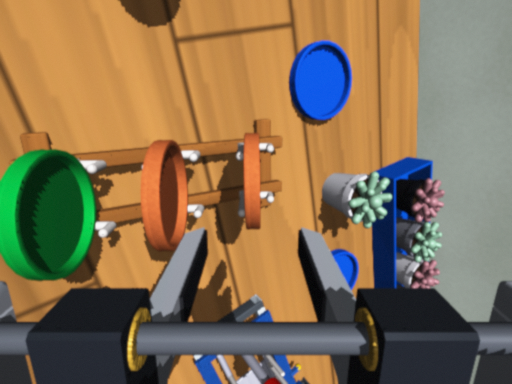

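The picture shows the far terracotta saucer edge-on at cols 244–261, rows 133–228. It is centred between the fingers, and green is far left at (48,215). I'll advance along its plane.

```bash
python3 -m crank '[{"rx":0,"ry":0,"rz":0,"x":10,"y":3,"z":-18,"claw":0.4},{"rx":0,"ry":0,"rz":0,"x":20,"y":1,"z":-36,"claw":0.4},{"rx":0,"ry":0,"rz":0,"x":30,"y":-1,"z":-54,"claw":0.4},{"rx":0,"ry":0,"rz":0,"x":40,"y":-3,"z":-71,"claw":0.4},{"rx":0,"ry":0,"rz":0,"x":46,"y":-4,"z":-82,"claw":0.4},{"rx":0,"ry":0,"rz":0,"x":51,"y":-5,"z":-91,"claw":0.4},{"rx":0,"ry":0,"rz":0,"x":51,"y":-5,"z":-91,"claw":0.4},{"rx":0,"ry":0,"rz":0,"x":51,"y":-5,"z":-91,"claw":0.4}]'
python3 - <<'E'
from h import *
save("wrist","w4",scale=1)
E
```

```text
t: 4.7
ee_pos: [0.5708, 0.1976, 0.0934]
tcp_rot: [[0.202, 0.845, 0.495], [0.979, -0.176, -0.099], [0.004, 0.504, -0.863]]
wrist_force: [-0.8, 0.1, 0.9]
width: 0.0565
```

View pics/w4.png

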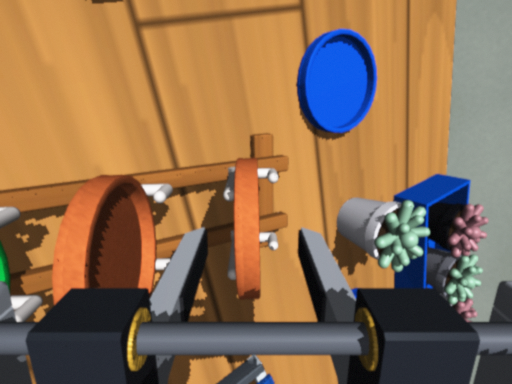

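```bash
python3 - <<'E'
from h import *
s=bot.observe(); R=np.array(s["tcp_rot"]); p=np.array(s["ee_pos"])
for z in (-.019,0,.026): print(z,[px("wrist",p+R@np.array([x,y,z])).round() for x,y in ((.048,0),(0,-.007),(0,.007),(-.048,0))])
E
```

```text
-0.019 [array([254., 173.]), array([242., 256.]), array([266., 256.]), array([254., 327.])]
0 [array([254., 166.]), array([243., 242.]), array([265., 242.]), array([254., 307.])]
0.026 [array([254., 158.]), array([244., 226.]), array([264., 226.]), array([254., 286.])]
```

Well centred lengthwise, about 2.5 mm off across the jaws. I'll correct that and close.

```bash
python3 -m crank '[{"rx":0,"ry":0,"rz":0,"x":-2,"y":0,"z":-1,"claw":0.4},{"rx":0,"ry":0,"rz":0,"x":-2,"y":0,"z":-1,"claw":0.7},{"rx":0,"ry":0,"rz":0,"x":-2,"y":0,"z":-1,"claw":0.78},{"rx":0,"ry":0,"rz":0,"x":-2,"y":0,"z":-1,"claw":1},{"rx":0,"ry":0,"rz":0,"x":-2,"y":0,"z":-1,"claw":1},{"rx":0,"ry":0,"rz":0,"x":-2,"y":0,"z":-1,"claw":1},{"rx":0,"ry":0,"rz":0,"x":-2,"y":0,"z":-1,"claw":1},{"rx":0,"ry":0,"rz":0,"x":-2,"y":0,"z":-1,"claw":1}]'
```

```text
t: 5.55
ee_pos: [0.5686, 0.1977, 0.0924]
tcp_rot: [[0.202, 0.845, 0.495], [0.979, -0.176, -0.099], [0.004, 0.504, -0.863]]
wrist_force: [-0.5, 0.5, -0.4]
width: 0.014
```

```bash
python3 -m crank '[{"rx":0,"ry":0,"rz":0,"x":-5,"y":1,"z":9,"claw":1},{"rx":0,"ry":0,"rz":0,"x":-12,"y":2,"z":22,"claw":1},{"rx":0,"ry":0,"rz":0,"x":-25,"y":5,"z":43,"claw":1},{"rx":0,"ry":0,"rz":0,"x":-37,"y":7,"z":65,"claw":1},{"rx":0,"ry":0,"rz":0,"x":-50,"y":10,"z":87,"claw":1},{"rx":0,"ry":0,"rz":0,"x":-62,"y":12,"z":108,"claw":1},{"rx":0,"ry":0,"rz":0,"x":-70,"y":14,"z":145,"claw":1},{"rx":0,"ry":0,"rz":0,"x":-70,"y":0,"z":180,"claw":1},{"rx":0,"ry":0,"rz":0,"x":-70,"y":-20,"z":200,"claw":1},{"rx":0,"ry":0,"rz":0,"x":-70,"y":-40,"z":200,"claw":1}]'
python3 - <<'E'
from h import *
save("wrist","w5",scale=1)
b=bot.capture("top");print([ (d["score"],w("top",d["position"]).round(4)) for l in ("slot1","knob_centre") for d in bot.tip_of("top",l)[:3]])
E
```

```text
t: 6.55
ee_pos: [0.4998, 0.1584, 0.2977]
tcp_rot: [[0.2, 0.842, 0.501], [0.98, -0.176, -0.096], [0.008, 0.51, -0.86]]
wrist_force: [0.7, -0.4, -2.2]
width: 0.0135
[(0.91, array([ 0.5528, -0.1441,  0.0749])), (0.77, array([ 0.5625, -0.2005,  0.072 ])), (0.64, array([ 0.5436, -0.0868,  0.07  ])), (0.94, array([ 0.5373, -0.0273,  0.1219]))]
```

```bash
python3 -m crank '[{"rx":0.025,"ry":0.131,"rz":0,"x":6,"y":-30,"z":3,"claw":1},{"rx":0.05,"ry":0.262,"rz":0,"x":12,"y":-65,"z":3,"claw":1},{"rx":0.075,"ry":0.393,"rz":0,"x":18,"y":-100,"z":3,"claw":1},{"rx":0.102,"ry":0.525,"rz":0,"x":24,"y":-135,"z":3,"claw":1},{"rx":0.102,"ry":0.525,"rz":0,"x":30,"y":-158,"z":3,"claw":1},{"rx":0.102,"ry":0.525,"rz":0,"x":30,"y":-158,"z":3,"claw":1}]'
python3 -m crank '[{"rx":0,"ry":0,"rz":-0.14,"x":3,"y":-22,"z":0,"claw":1},{"rx":0,"ry":0,"rz":-0.28,"x":6,"y":-44,"z":0,"claw":1},{"rx":0,"ry":0,"rz":-0.42,"x":9,"y":-66,"z":0,"claw":1},{"rx":0,"ry":0,"rz":-0.56,"x":12,"y":-88,"z":0,"claw":1},{"rx":0,"ry":0,"rz":-0.7,"x":15,"y":-110,"z":0,"claw":1},{"rx":0,"ry":0,"rz":-0.84,"x":18,"y":-132,"z":0,"claw":1},{"rx":0,"ry":0,"rz":-0.98,"x":21,"y":-154,"z":0,"claw":1},{"rx":0,"ry":0,"rz":-1.12,"x":24,"y":-176,"z":0,"claw":1},{"rx":0,"ry":0,"rz":-1.24,"x":28,"y":-202,"z":0,"claw":1},{"rx":0,"ry":0,"rz":-1.24,"x":28,"y":-202,"z":0,"claw":1}]'
python3 - <<'E'
from h import *
s=bot.observe();R=np.array(s["tcp_rot"]); p=np.array(s["ee_pos"]);print(p,np.degrees(np.arctan2(R[1,1],R[0,1])),s["q"])
im=bot.capture("wrist"); cv2.imwrite("pics/w6.png",cv2.resize(im,None,fx=1.5,fy=1.5)[:,:,::-1])
tips("wrist",["slot1","knob_centre"])
for n,c in (("s1",[.558,-.202,.071]),("s2",[.549,-.143,.071]),("s3",[.543,-.084,.071])):
  d=np.array([-.1265,.992,0]);e=np.array([.992,.1265,0])
  for a in (-1,1): print(n,[(1.5*px("wrist",np.array(c)+a*.0135*d+b*.028*e+[0,0,.007])).round() for b in (-1,1)])
E
```

```text
t: 7.35
ee_pos: [0.5289, -0.003, 0.2923]
tcp_rot: [[0.207, 0.978, -0.012], [0.978, -0.207, -0.002], [-0.004, -0.011, -1.0]]
wrist_force: [-1.1, 0.3, -2.6]
width: 0.0135
t: 8.35
ee_pos: [0.557, -0.2059, 0.2913]
tcp_rot: [[0.993, 0.119, -0.007], [0.119, -0.993, 0.01], [-0.005, -0.011, -1.0]]
wrist_force: [0.4, -0.4, -1.1]
width: 0.0134
[ 0.5570334  -0.20591306  0.29134884] -83.14515741840101 [-28.81873153  11.60601157  78.52449684   0.318796    90.47607535
  54.32574656]
wrist slot1 0.84 [ 0.547 -0.141  0.067] [207. 168.]
wrist slot1 0.83 [ 0.559 -0.202  0.072] [253. 166.]
wrist slot1 0.82 [ 0.542 -0.081  0.068] [160. 167.]
wrist knob_centre 0.91 [ 0.537 -0.024  0.12 ] [ 98. 173.]
wrist knob_centre 0.5 [ 0.745 -0.313  0.03 ] [360.  26.]
s1 [array([396., 283.]), array([397., 218.])]
s1 [array([365., 283.]), array([365., 218.])]
s2 [array([328., 285.]), array([325., 220.])]
s2 [array([297., 285.]), array([293., 220.])]
s3 [array([260., 283.]), array([254., 218.])]
s3 [array([229., 283.]), array([222., 218.])]
```

View pics/w6.png

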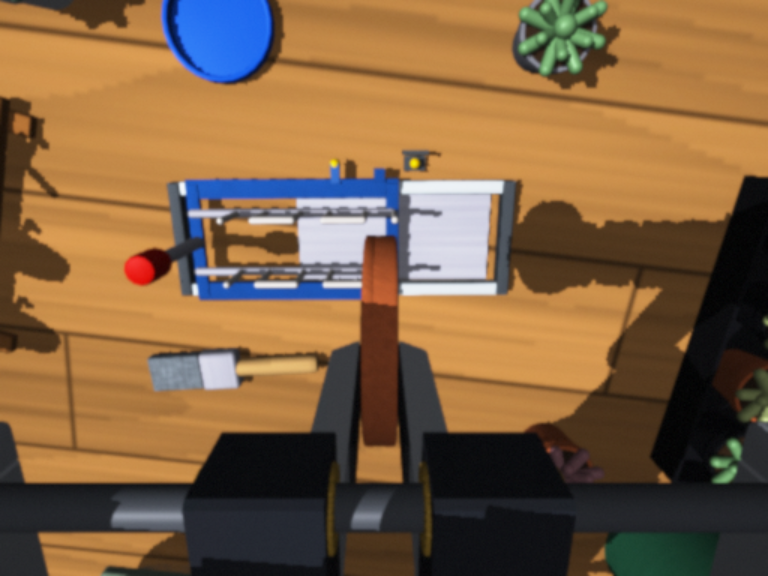

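```bash
python3 - <<'E'
from h import *
im=cv2.imread("pics/w6.png"); im=cv2.resize(im[195:305,130:410],None,fx=2.8,fy=2.8,interpolation=cv2.INTER_CUBIC)
for n,c in (("s1",[.558,-.202,.071]),("s2",[.549,-.143,.071]),("s3",[.543,-.084,.071])):
  d=np.array([-.1265,.992,0]);e=np.array([.992,.1265,0])
  for a in (-1,1):
    for b in (-1,1):
      q=(1.5*px("wrist",np.array(c)+a*.0135*d+b*.028*e+[0,0,.007])-[130,195])*2.8
      cv2.drawMarker(im,tuple(int(v) for v in q),(0,255,0),cv2.MARKER_CROSS,12,1)
cv2.imwrite("pics/w7.png",im)
E
```

```text
(no output)
```

View pics/w7.png

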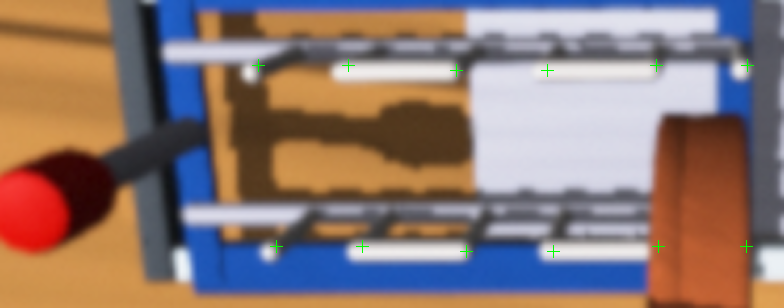

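Overlay: all the visible tine tops lie about 2 mm nearer the knob and 1 mm nearer the robot than predicted. Corrected slot1 is about (0.5565, -0.200) and slot2 about (0.5475, -0.141). The held saucer hangs straight, centred on col 380.

```bash
python3 -m crank '[{"rx":-0.01,"ry":-0.007,"rz":0.006,"x":0,"y":6,"z":-30,"claw":1},{"rx":-0.01,"ry":-0.007,"rz":0.006,"x":0,"y":6,"z":-60,"claw":1},{"rx":-0.01,"ry":-0.007,"rz":0.006,"x":0,"y":6,"z":-90,"claw":1},{"rx":-0.01,"ry":-0.007,"rz":0.006,"x":0,"y":6,"z":-118,"claw":1},{"rx":-0.01,"ry":-0.007,"rz":0.006,"x":0,"y":6,"z":-118,"claw":1},{"rx":-0.01,"ry":-0.007,"rz":0.006,"x":0,"y":6,"z":-118,"claw":1}]'
python3 - <<'E'
from h import *
im=bot.capture("wrist")[90:310,60:340]; im=cv2.resize(im,None,fx=2.7,fy=2.7,interpolation=cv2.INTER_CUBIC)
d=np.array([-.1265,.992,0]);e=np.array([.992,.1265,0])
for c in ([.5565,-.200,.071],[.5475,-.141,.071]):
  for a in (-1,1):
    for b in (-1,1):
      q=(px("wrist",np.array(c)+a*.0135*d+b*.028*e+[0,0,.007])-[60,90])*2.7
      cv2.drawMarker(im,tuple(int(v) for v in q),(0,255,0),cv2.MARKER_CROSS,12,1)
cv2.imwrite("pics/w8.png",im[:,:,::-1])
E
```

```text
t: 9.1
ee_pos: [0.5568, -0.1958, 0.1739]
tcp_rot: [[0.991, 0.132, -0.0], [0.132, -0.991, 0.003], [0.0, -0.003, -1.0]]
wrist_force: [0.9, 0.3, -1.3]
width: 0.0136
```

View pics/w8.png

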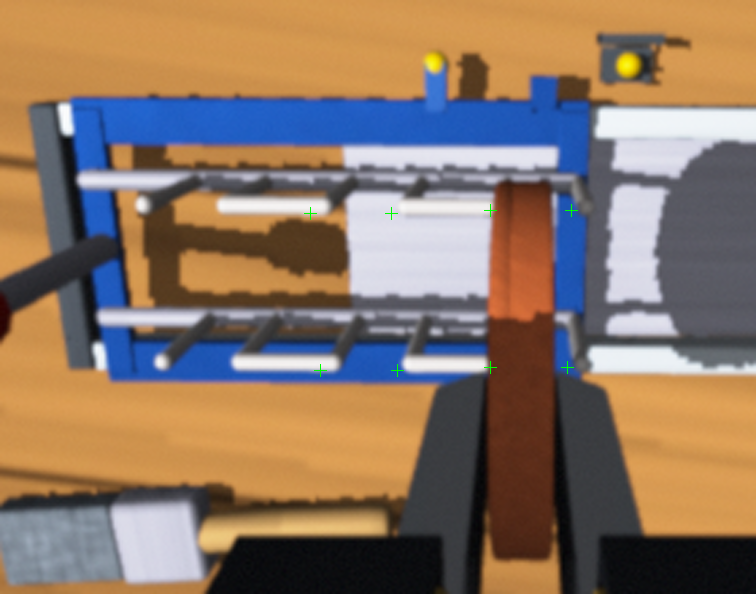

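The tine tops are about 6 mm off the overlay here, but the arm was still settling (reported y was 4 mm from its target). I'll take it again at rest, reading the pose before the picture.

```bash
python3 - <<'E'
from h import *
for k in range(3):
    s=bot.observe(); print(np.round(s["ee_pos"],4),np.round(s["tcp_rot"],4)[:,2],np.round(s["qvel"],2)); X=T("wrist"); raw=bot.capture("wrist")
np.savez("v.npz",raw=raw,X=X)
im=raw[90:310,60:340]; im=cv2.resize(im,None,fx=2.7,fy=2.7,interpolation=cv2.INTER_CUBIC)
d=np.array([-.1265,.992,0]);e=np.array([.992,.1265,0])
for c in ([.558,-.202,.071],[.5504,-.1425,.071],[.543,-.083,.071]):
  for a in (-1,1):
    for b in (-1,1):
      q=(px("wrist",np.array(c)+a*.0135*d+b*.028*e+[0,0,.007],X)-[60,90])*2.7
      cv2.drawMarker(im,tuple(int(v) for v in q),(0,255,0),cv2.MARKER_CROSS,12,1)
  print(((px("wrist",np.array(c)+[0,0,.007],X)-[60,90])*2.7).round())
cv2.imwrite("pics/w9.png",im[:,:,::-1])
E
```

```text
[ 0.5579 -0.1966  0.1754] [ 0.0026  0.001  -1.    ] [-0.49 -0.84 -1.7  -0.13 -0.15  0.07]
[ 0.5584 -0.1971  0.1762] [ 4.e-03  1.e-04 -1.e+00] [-0.37 -0.35 -0.7  -0.04 -0.12 -0.02]
[ 0.5584 -0.1974  0.1764] [ 4.4e-03 -2.0e-04 -1.0e+00] [-0.27  0.05  0.04  0.06 -0.01 -0.05]
[533. 288.]
[358. 288.]
[182. 287.]
```

View pics/w9.png

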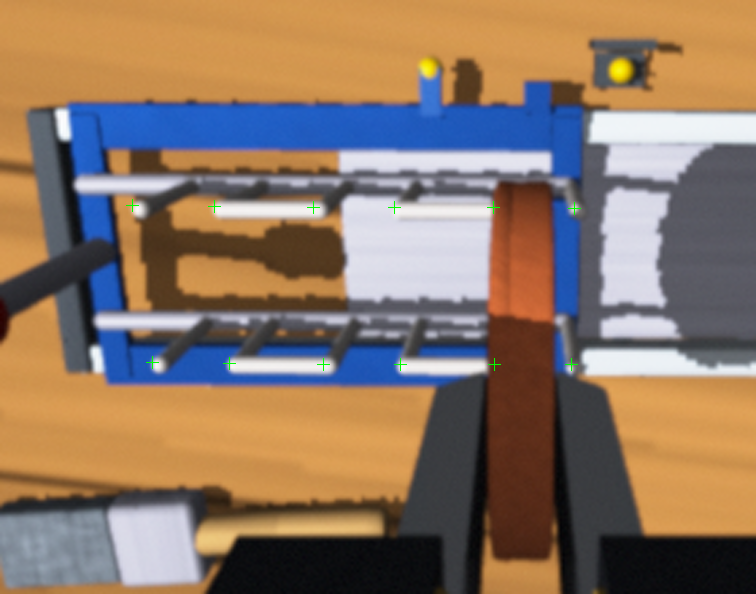

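At rest the true tine tops are about 5 px right and 3 px down of the marks, so slot1 ≈ (0.557, -0.2038) and slot2 ≈ (0.5495, -0.1443). I'll shift over, settle, then descend slowly.

```bash
python3 -m crank '[{"rx":0,"ry":0.004,"rz":0,"x":-1.4,"y":-7,"z":0,"claw":1},{"rx":0,"ry":0.004,"rz":0,"x":-1.4,"y":-7,"z":0,"claw":1},{"rx":0,"ry":0.004,"rz":0,"x":-1.4,"y":-7,"z":0,"claw":1},{"rx":0,"ry":0.004,"rz":0,"x":-1.4,"y":-7,"z":0,"claw":1},{"rx":0,"ry":0.004,"rz":0,"x":-1.4,"y":-7,"z":0,"claw":1},{"rx":0,"ry":0.004,"rz":0,"x":-1.4,"y":-7,"z":0,"claw":1},{"rx":0,"ry":0.004,"rz":0,"x":-1.4,"y":-7,"z":0,"claw":1},{"rx":0,"ry":0.004,"rz":0,"x":-1.4,"y":-7,"z":0,"claw":1}]'
python3 -c "
from h import *
s=bot.observe();print(np.round(s['qvel'],2),np.round(s['ee_pos'],4))"
```

```text
t: 10.1
ee_pos: [0.5569, -0.2045, 0.1762]
tcp_rot: [[0.991, 0.131, 0.0], [0.131, -0.991, -0.0], [0.0, 0.0, -1.0]]
wrist_force: [-0.2, 0.5, -2.5]
width: 0.0134
[-0.01 -0.11 -0.02 -0.05  0.07 -0.04] [ 0.5569 -0.2045  0.1762]
```

```bash
python3 -m crank '[{"rx":0,"ry":0,"rz":0,"x":0,"y":0.3,"z":-8,"claw":1},{"rx":0,"ry":0,"rz":0,"x":0,"y":0.3,"z":-17,"claw":1},{"rx":0,"ry":0,"rz":0,"x":0,"y":0.3,"z":-27,"claw":1},{"rx":0,"ry":0,"rz":0,"x":0,"y":0.3,"z":-37,"claw":1},{"rx":0,"ry":0,"rz":0,"x":0,"y":0.3,"z":-47,"claw":1},{"rx":0,"ry":0,"rz":0,"x":0,"y":0.3,"z":-57,"claw":1},{"rx":0,"ry":0,"rz":0,"x":0,"y":0.3,"z":-63,"claw":1},{"rx":0,"ry":0,"rz":0,"x":0,"y":0.3,"z":-66,"claw":1},{"rx":0,"ry":0,"rz":0,"x":0,"y":0.3,"z":-66,"claw":1},{"rx":0,"ry":0,"rz":0,"x":0,"y":0.3,"z":-66,"claw":1}]'
python3 -m crank '[{"rx":0,"ry":0,"rz":0,"x":0,"y":0,"z":-2,"claw":1},{"rx":0,"ry":0,"rz":0,"x":0,"y":0,"z":-4,"claw":1},{"rx":0,"ry":0,"rz":0,"x":0,"y":0,"z":-6,"claw":1},{"rx":0,"ry":0,"rz":0,"x":0,"y":0,"z":-8,"claw":1},{"rx":0,"ry":0,"rz":0,"x":0,"y":0,"z":-8,"claw":1}]'
```

```text
t: 11.1
ee_pos: [0.5573, -0.2044, 0.1106]
tcp_rot: [[0.991, 0.131, 0.001], [0.131, -0.991, -0.0], [0.001, 0.001, -1.0]]
wrist_force: [-0.7, 0.2, -1.6]
width: 0.0133
t: 11.6
ee_pos: [0.5569, -0.2042, 0.1021]
tcp_rot: [[0.991, 0.131, 0.0], [0.131, -0.991, -0.0], [0.0, 0.0, -1.0]]
wrist_force: [-0.4, 0.6, -2.1]
width: 0.0135
```

Clear of the tines. Next come small steps down to contact.

```bash
python3 -m crank '[{"rx":0,"ry":0,"rz":0,"x":0,"y":0,"z":-1,"claw":1},{"rx":0,"ry":0,"rz":0,"x":0,"y":0,"z":-2,"claw":1},{"rx":0,"ry":0,"rz":0,"x":0,"y":0,"z":-3,"claw":1},{"rx":0,"ry":0,"rz":0,"x":0,"y":0,"z":-3,"claw":1}]'
python3 -m crank '[{"rx":0,"ry":0,"rz":0,"x":0,"y":0,"z":-1,"claw":1},{"rx":0,"ry":0,"rz":0,"x":0,"y":0,"z":-2,"claw":1},{"rx":0,"ry":0,"rz":0,"x":0,"y":0,"z":-2,"claw":1}]'
python3 -m crank '[{"rx":0,"ry":0,"rz":0,"x":0,"y":0,"z":-1,"claw":1},{"rx":0,"ry":0,"rz":0,"x":0,"y":0,"z":-1.5,"claw":1},{"rx":0,"ry":0,"rz":0,"x":0,"y":0,"z":-1.5,"claw":1}]'
```

```text
t: 12.0
ee_pos: [0.5568, -0.2042, 0.0989]
tcp_rot: [[0.991, 0.131, -0.0], [0.131, -0.991, 0.0], [-0.0, -0.0, -1.0]]
wrist_force: [-0.2, 0.4, -1.5]
width: 0.0134
t: 12.3
ee_pos: [0.5567, -0.2041, 0.0968]
tcp_rot: [[0.991, 0.131, -0.0], [0.131, -0.991, 0.0], [-0.0, -0.0, -1.0]]
wrist_force: [0.2, -0.1, -1.6]
width: 0.0135
t: 12.6
ee_pos: [0.5567, -0.2041, 0.0952]
tcp_rot: [[0.991, 0.131, -0.0], [0.131, -0.991, 0.0], [-0.0, -0.0, -1.0]]
wrist_force: [-0.3, -0.2, -1.4]
width: 0.0133
```

```bash
python3 -m crank '[{"rx":0,"ry":0,"rz":0,"x":0,"y":0,"z":-1,"claw":1},{"rx":0,"ry":0,"rz":0,"x":0,"y":0,"z":-1.5,"claw":1},{"rx":0,"ry":0,"rz":0,"x":0,"y":0,"z":-1.5,"claw":1}]'
python3 -m crank '[{"rx":0,"ry":0,"rz":0,"x":0,"y":0,"z":-1,"claw":1},{"rx":0,"ry":0,"rz":0,"x":0,"y":0,"z":-1.5,"claw":1},{"rx":0,"ry":0,"rz":0,"x":0,"y":0,"z":-1.5,"claw":1}]'
```

```text
t: 12.9
ee_pos: [0.5572, -0.2044, 0.0948]
tcp_rot: [[0.991, 0.131, 0.001], [0.131, -0.991, -0.0], [0.001, 0.0, -1.0]]
wrist_force: [-0.8, 0.8, 5.2]
width: 0.0135
t: 13.2
ee_pos: [0.5576, -0.2049, 0.0947]
tcp_rot: [[0.991, 0.131, 0.001], [0.131, -0.991, -0.002], [0.001, 0.002, -1.0]]
wrist_force: [-1.5, 0.6, 6.5]
width: 0.0133
```

Contact at z 0.0947 with +6.5 N, which matches the seated height. Now I'll open a little and rise.

```bash
python3 -m crank '[{"rx":0,"ry":0,"rz":0,"x":0,"y":0,"z":0.5,"claw":0.8},{"rx":0,"ry":0,"rz":0,"x":0,"y":0,"z":0.5,"claw":0.7},{"rx":0,"ry":0,"rz":0,"x":0,"y":0,"z":0.5,"claw":0.65},{"rx":0,"ry":0,"rz":0,"x":0,"y":0,"z":0.5,"claw":0.65},{"rx":0,"ry":0,"rz":0,"x":0,"y":0,"z":10,"claw":0.65},{"rx":0,"ry":0,"rz":0,"x":0,"y":0,"z":30,"claw":0.65},{"rx":0,"ry":0,"rz":0,"x":0,"y":0,"z":70,"claw":0.65},{"rx":0,"ry":0,"rz":0,"x":0,"y":0,"z":115,"claw":0.5},{"rx":0,"ry":0,"rz":0,"x":0,"y":0,"z":160,"claw":0.4},{"rx":0,"ry":0,"rz":0,"x":0,"y":0,"z":205,"claw":0.4}]'
python3 - <<'E'
from h import *
for c in ("scene","top"):
    save(c,"r_"+c); tips(c,["saucer_a_centre","saucer_green_centre"])
E
```

```text
t: 14.2
ee_pos: [0.5574, -0.2047, 0.3022]
tcp_rot: [[0.991, 0.131, 0.002], [0.131, -0.991, -0.002], [0.002, 0.002, -1.0]]
wrist_force: [1.1, 0.2, 0.2]
width: 0.0536
scene saucer_a_centre 0.9 [ 0.724 -0.038  0.007] [205. 231.]
scene saucer_a_centre 0.82 [ 0.558 -0.204  0.074] [210. 168.]
scene saucer_a_centre 0.82 [0.738 0.27  0.005] [265. 294.]
scene saucer_a_centre 0.72 [0.303 0.345 0.005] [371. 229.]
scene saucer_a_centre 0.62 [ 0.553 -0.207  0.07 ] [211. 167.]
scene saucer_green_centre 0.74 [0.41  0.229 0.074] [328. 214.]
top saucer_a_centre 0.92 [0.304 0.343 0.007] [166. 250.]
top saucer_a_centre 0.7 [0.74  0.268 0.007] [189. 124.]
top saucer_a_centre 0.61 [0.682 0.443 0.009] [138. 141.]
top saucer_a_centre 0.59 [ 0.731 -0.038  0.009] [276. 125.]
top saucer_a_centre 0.55 [ 0.561 -0.208  0.068] [329. 172.]
top saucer_green_centre 0.88 [0.415 0.23  0.075] [197. 217.]
```

Saucer 1 is seated in slot1: the networks give (0.558, -0.206, 0.071). Going back for the middle one.

```bash
python3 -m crank '[{"rx":0,"ry":0,"rz":0.12,"x":-10,"y":20,"z":0,"claw":0.4},{"rx":0,"ry":0,"rz":0.25,"x":-21,"y":41,"z":0,"claw":0.4},{"rx":0,"ry":0,"rz":0.38,"x":-32,"y":62,"z":0,"claw":0.4},{"rx":0,"ry":0,"rz":0.51,"x":-43,"y":83,"z":0,"claw":0.4},{"rx":0,"ry":0,"rz":0.64,"x":-54,"y":104,"z":0,"claw":0.4},{"rx":0,"ry":0,"rz":0.77,"x":-65,"y":125,"z":0,"claw":0.4},{"rx":0,"ry":0,"rz":0.9,"x":-76,"y":146,"z":0,"claw":0.4},{"rx":0,"ry":0,"rz":1.03,"x":-87,"y":167,"z":0,"claw":0.4},{"rx":0,"ry":0,"rz":1.14,"x":-98,"y":188,"z":0,"claw":0.4},{"rx":0,"ry":0,"rz":1.24,"x":-107,"y":205,"z":0,"claw":0.4}]'
python3 -m crank '[{"rx":-0.02,"ry":-0.1,"rz":0,"x":-6,"y":36,"z":0,"claw":0.4},{"rx":-0.04,"ry":-0.2,"rz":0,"x":-12,"y":72,"z":0,"claw":0.4},{"rx":-0.06,"ry":-0.3,"rz":0,"x":-18,"y":108,"z":-10,"claw":0.4},{"rx":-0.08,"ry":-0.4,"rz":0,"x":-24,"y":144,"z":-25,"claw":0.4},{"rx":-0.104,"ry":-0.518,"rz":0,"x":-30,"y":180,"z":-45,"claw":0.4},{"rx":-0.104,"ry":-0.518,"rz":0,"x":-36,"y":212,"z":-65,"claw":0.4},{"rx":-0.104,"ry":-0.518,"rz":0,"x":-39,"y":229,"z":-78,"claw":0.4},{"rx":-0.104,"ry":-0.518,"rz":0,"x":-39,"y":229,"z":-78,"claw":0.4},{"rx":-0.104,"ry":-0.518,"rz":0,"x":-39,"y":229,"z":-78,"claw":0.4},{"rx":-0.104,"ry":-0.518,"rz":0,"x":-39,"y":229,"z":-78,"claw":0.4}]'
python3 -m crank '[{"rx":0,"ry":0,"rz":0,"x":0,"y":0,"z":0,"claw":0.4},{"rx":0,"ry":0,"rz":0,"x":0,"y":0,"z":0,"claw":0.4}]'
```

```text
t: 15.5
ee_pos: [0.4478, 0.0018, 0.2958]
tcp_rot: [[0.193, 0.981, -0.005], [0.981, -0.193, 0.0], [-0.001, -0.005, -1.0]]
wrist_force: [0.6, -0.2, -1.4]
width: 0.0565
t: 16.5
ee_pos: [0.4092, 0.2299, 0.218]
tcp_rot: [[0.196, 0.85, 0.49], [0.981, -0.168, -0.1], [-0.003, 0.5, -0.866]]
wrist_force: [-0.6, -0.4, -0.4]
width: 0.0565
t: 16.7
ee_pos: [0.4101, 0.2291, 0.2189]
tcp_rot: [[0.198, 0.849, 0.491], [0.98, -0.17, -0.101], [-0.002, 0.501, -0.865]]
wrist_force: [-0.4, -0.8, -0.1]
width: 0.0566
```

```bash
python3 -m crank '[{"rx":0,"ry":0,"rz":0,"x":12,"y":-2,"z":-20,"claw":0.4},{"rx":0,"ry":0,"rz":0,"x":24,"y":-5,"z":-40,"claw":0.4},{"rx":0,"ry":0,"rz":0,"x":36,"y":-7,"z":-60,"claw":0.4},{"rx":0,"ry":0,"rz":0,"x":48,"y":-10,"z":-80,"claw":0.4},{"rx":0,"ry":0,"rz":0,"x":60,"y":-12,"z":-101,"claw":0.4},{"rx":0,"ry":0,"rz":0,"x":69,"y":-14,"z":-116,"claw":0.4},{"rx":0,"ry":0,"rz":0,"x":75,"y":-15,"z":-126,"claw":0.4},{"rx":0,"ry":0,"rz":0,"x":75,"y":-15,"z":-126,"claw":0.4},{"rx":0,"ry":0,"rz":0,"x":75,"y":-15,"z":-126,"claw":0.4},{"rx":0,"ry":0,"rz":0,"x":75,"y":-15,"z":-126,"claw":0.4}]'
python3 - <<'E'
from h import *
save("wrist","w10")
for m in bot.masks_of("wrist","saucer_a_centre")[:4]:
    r,c=np.nonzero(m["pixels"]); print(round(m["score"],2),"rows",r.min(),r.max(),"cols",c.min(),c.max(),len(r))
E
```

```text
t: 17.7
ee_pos: [0.4856, 0.2145, 0.0941]
tcp_rot: [[0.198, 0.848, 0.492], [0.98, -0.171, -0.1], [-0.001, 0.502, -0.865]]
wrist_force: [-0.6, -0.6, -0.2]
width: 0.0564
0.88 rows 272 288 cols 377 414 466
0.79 rows 39 129 cols 362 428 4782
```

View pics/w10.png

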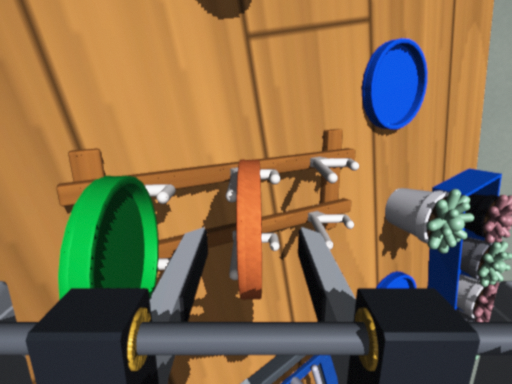

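The middle terracotta saucer sits between the fingers at cols 238–262, rows 160–298, as the first one did. Green is clear at left. Closing.

```bash
python3 -m crank '[{"rx":0,"ry":0,"rz":0,"x":-1,"y":0,"z":-1,"claw":0.4},{"rx":0,"ry":0,"rz":0,"x":-1,"y":0,"z":-1,"claw":0.7},{"rx":0,"ry":0,"rz":0,"x":-1,"y":0,"z":-1,"claw":0.78},{"rx":0,"ry":0,"rz":0,"x":-1,"y":0,"z":-1,"claw":1},{"rx":0,"ry":0,"rz":0,"x":-1,"y":0,"z":-1,"claw":1},{"rx":0,"ry":0,"rz":0,"x":-1,"y":0,"z":-1,"claw":1},{"rx":0,"ry":0,"rz":0,"x":-1,"y":0,"z":-1,"claw":1}]'
python3 -m crank '[{"rx":0,"ry":0,"rz":0,"x":-5,"y":1,"z":9,"claw":1},{"rx":0,"ry":0,"rz":0,"x":-12,"y":2,"z":22,"claw":1},{"rx":0,"ry":0,"rz":0,"x":-25,"y":5,"z":43,"claw":1},{"rx":0,"ry":0,"rz":0,"x":-37,"y":7,"z":65,"claw":1},{"rx":0,"ry":0,"rz":0,"x":-50,"y":10,"z":87,"claw":1},{"rx":0,"ry":0,"rz":0,"x":-62,"y":12,"z":108,"claw":1},{"rx":0,"ry":0,"rz":0,"x":-62,"y":12,"z":145,"claw":1},{"rx":0,"ry":0,"rz":0,"x":-55,"y":0,"z":180,"claw":1},{"rx":0,"ry":0,"rz":0,"x":-45,"y":-20,"z":205,"claw":1},{"rx":0,"ry":0,"rz":0,"x":-35,"y":-50,"z":215,"claw":1}]'
```

```text
t: 18.5
ee_pos: [0.4844, 0.2146, 0.093]
tcp_rot: [[0.197, 0.848, 0.492], [0.98, -0.17, -0.1], [-0.001, 0.502, -0.865]]
wrist_force: [-0.2, 0.0, -2.0]
width: 0.0136
t: 19.5
ee_pos: [0.4502, 0.1658, 0.3123]
tcp_rot: [[0.194, 0.846, 0.497], [0.981, -0.169, -0.095], [0.003, 0.506, -0.862]]
wrist_force: [0.8, -0.1, -1.3]
width: 0.0135
```

```bash
python3 -m crank '[{"rx":0.025,"ry":0.13,"rz":0,"x":12,"y":-30,"z":0,"claw":1},{"rx":0.05,"ry":0.26,"rz":0,"x":26,"y":-65,"z":0,"claw":1},{"rx":0.076,"ry":0.39,"rz":0,"x":42,"y":-100,"z":0,"claw":1},{"rx":0.103,"ry":0.52,"rz":0,"x":56,"y":-135,"z":0,"claw":1},{"rx":0.103,"ry":0.52,"rz":0,"x":70,"y":-166,"z":0,"claw":1},{"rx":0.103,"ry":0.52,"rz":0,"x":70,"y":-166,"z":0,"claw":1},{"rx":0.103,"ry":0.52,"rz":0,"x":70,"y":-166,"z":0,"claw":1},{"rx":0.103,"ry":0.52,"rz":0,"x":70,"y":-166,"z":0,"claw":1}]'
python3 -m crank '[{"rx":0,"ry":0,"rz":-0.14,"x":3,"y":-16,"z":0,"claw":1},{"rx":0,"ry":0,"rz":-0.28,"x":6,"y":-32,"z":0,"claw":1},{"rx":0,"ry":0,"rz":-0.42,"x":9,"y":-48,"z":0,"claw":1},{"rx":0,"ry":0,"rz":-0.56,"x":12,"y":-64,"z":0,"claw":1},{"rx":0,"ry":0,"rz":-0.7,"x":15,"y":-80,"z":0,"claw":1},{"rx":0,"ry":0,"rz":-0.84,"x":18,"y":-96,"z":0,"claw":1},{"rx":0,"ry":0,"rz":-0.98,"x":21,"y":-112,"z":0,"claw":1},{"rx":0,"ry":0,"rz":-1.12,"x":25,"y":-130,"z":0,"claw":1},{"rx":0,"ry":0,"rz":-1.248,"x":29,"y":-145,"z":0,"claw":1},{"rx":0,"ry":0,"rz":-1.248,"x":29,"y":-145,"z":0,"claw":1}]'
python3 -m crank '[{"rx":0,"ry":0,"rz":0,"x":0,"y":0,"z":0,"claw":1},{"rx":0,"ry":0,"rz":0,"x":0,"y":0,"z":0,"claw":1},{"rx":0,"ry":0,"rz":0,"x":0,"y":0,"z":0,"claw":1}]'
```

```text
t: 20.3
ee_pos: [0.5194, 0.0009, 0.3125]
tcp_rot: [[0.194, 0.981, 0.001], [0.981, -0.194, 0.003], [0.004, 0.001, -1.0]]
wrist_force: [-0.6, -0.1, -1.7]
width: 0.0135
t: 21.3
ee_pos: [0.5482, -0.1436, 0.3131]
tcp_rot: [[0.992, 0.128, 0.004], [0.128, -0.992, -0.001], [0.004, 0.001, -1.0]]
wrist_force: [-0.8, -0.4, -1.0]
width: 0.0134
t: 21.6
ee_pos: [0.5481, -0.1424, 0.3134]
tcp_rot: [[0.991, 0.131, 0.005], [0.131, -0.991, -0.001], [0.005, 0.001, -1.0]]
wrist_force: [-0.6, 0.3, -1.2]
width: 0.0138
```

```bash
python3 -m crank '[{"rx":0,"ry":0.005,"rz":0,"x":1.3,"y":-2.6,"z":-35,"claw":1},{"rx":0,"ry":0.005,"rz":0,"x":1.3,"y":-2.6,"z":-70,"claw":1},{"rx":0,"ry":0.005,"rz":0,"x":1.3,"y":-2.6,"z":-105,"claw":1},{"rx":0,"ry":0.005,"rz":0,"x":1.3,"y":-2.6,"z":-128,"claw":1},{"rx":0,"ry":0.005,"rz":0,"x":1.3,"y":-2.6,"z":-136,"claw":1},{"rx":0,"ry":0.005,"rz":0,"x":1.3,"y":-2.6,"z":-136,"claw":1},{"rx":0,"ry":0.005,"rz":0,"x":1.3,"y":-2.6,"z":-136,"claw":1},{"rx":0,"ry":0.005,"rz":0,"x":1.3,"y":-2.6,"z":-136,"claw":1},{"rx":0,"ry":0.005,"rz":0,"x":1.3,"y":-2.6,"z":-136,"claw":1},{"rx":0,"ry":0.005,"rz":0,"x":1.3,"y":-2.6,"z":-136,"claw":1}]'
python3 - <<'E'
from h import *
for k in range(2):
    s=bot.observe(); print(np.round(s["ee_pos"],4),np.round(s["qvel"],1)); X=T("wrist"); raw=bot.capture("wrist")
for l in ("slot1","knob_centre","saucer_a_centre"):
  for d in bot.tip_of("wrist",l)[:4]: p=w("wrist",d["position"],X); print(l,round(d["score"],2),p.round(4),px("wrist",p,X).round())
# compare with earlier image: tine top features via template match, hoop s2-s3 lower/upper
old=np.load("v.npz"); Xo=old["X"]
d=np.array([-.1265,.992,0]);e=np.array([.992,.1265,0]); c=np.array([.543,-.0847,.078])
for P in (c+.0135*d+.028*e, c+.0135*d-.028*e, c-.0135*d+.028*e, c-.0135*d-.028*e):
    a=px("wrist",P,Xo); b=px("wrist",P,X); ai=a.round().astype(int)
    t=old["raw"][ai[1]-9:ai[1]+10,ai[0]-9:ai[0]+10]; bi=b.round().astype(int)
    r=raw[bi[1]-17:bi[1]+18,bi[0]-17:bi[0]+18]
    m=cv2.matchTemplate(r,t,cv2.TM_CCOEFF_NORMED); _,v,_,l=cv2.minMaxLoc(m)
    print("match",a.round(1),b.round(1),round(v,2),"shift px",np.array(l)-8+ (bi-b)-(ai-a))
E
```

```text
t: 22.6
ee_pos: [0.55, -0.1453, 0.1786]
tcp_rot: [[0.991, 0.131, 0.002], [0.131, -0.991, -0.002], [0.001, 0.002, -1.0]]
wrist_force: [0.4, -0.1, -1.4]
width: 0.0133
[ 0.55   -0.1453  0.1786] [-0.   0.3  0.5 -0.1 -0.1 -0. ]
[ 0.5498 -0.1452  0.1783] [-0.1  0.3  0.3 -0.1 -0.1 -0.1]
slot1 0.86 [ 0.5494 -0.1453  0.0692] [253. 193.]
slot1 0.65 [ 0.5419 -0.0858  0.0681] [190. 192.]
knob_centre 0.9 [ 0.5391 -0.0255  0.1204] [102. 204.]
match [111.1 166.5] [170.3 163.9] 0.6 shift px [-0.23062666 -0.41187614]
match [118.3 224.6] [174.5 221.9] 0.95 shift px [-0.14059024 -0.23813592]
match [141.2 166.6] [200.3 164. ] 0.9 shift px [-0.08483659  0.60573935]
match [146.8 224.7] [202.8 222. ] 0.97 shift px [ 0.00670559 -0.2186801 ]
```

The rack has not moved (template match within 0.3 px), and slot2 reads (0.549, -0.145), right under the tool. Descending.

```bash
python3 -m crank '[{"rx":0,"ry":0,"rz":0,"x":-0.5,"y":0.4,"z":-8,"claw":1},{"rx":0,"ry":0,"rz":0,"x":-0.5,"y":0.4,"z":-17,"claw":1},{"rx":0,"ry":0,"rz":0,"x":-0.5,"y":0.4,"z":-27,"claw":1},{"rx":0,"ry":0,"rz":0,"x":-0.5,"y":0.4,"z":-37,"claw":1},{"rx":0,"ry":0,"rz":0,"x":-0.5,"y":0.4,"z":-47,"claw":1},{"rx":0,"ry":0,"rz":0,"x":-0.5,"y":0.4,"z":-57,"claw":1},{"rx":0,"ry":0,"rz":0,"x":-0.5,"y":0.4,"z":-64,"claw":1},{"rx":0,"ry":0,"rz":0,"x":-0.5,"y":0.4,"z":-69,"claw":1},{"rx":0,"ry":0,"rz":0,"x":-0.5,"y":0.4,"z":-72,"claw":1},{"rx":0,"ry":0,"rz":0,"x":-0.5,"y":0.4,"z":-72,"claw":1}]'
python3 -m crank '[{"rx":0,"ry":0,"rz":0,"x":0,"y":0,"z":-2,"claw":1},{"rx":0,"ry":0,"rz":0,"x":0,"y":0,"z":-4,"claw":1},{"rx":0,"ry":0,"rz":0,"x":0,"y":0,"z":-6,"claw":1},{"rx":0,"ry":0,"rz":0,"x":0,"y":0,"z":-7,"claw":1},{"rx":0,"ry":0,"rz":0,"x":0,"y":0,"z":-7,"claw":1}]'
```

```text
t: 23.85
ee_pos: [0.5488, -0.1446, 0.1052]
tcp_rot: [[0.991, 0.131, -0.0], [0.131, -0.991, -0.001], [-0.0, 0.001, -1.0]]
wrist_force: [0.3, 0.8, -0.7]
width: 0.0131
t: 24.35
ee_pos: [0.5486, -0.1445, 0.0981]
tcp_rot: [[0.991, 0.131, -0.001], [0.131, -0.991, -0.0], [-0.001, 0.0, -1.0]]
wrist_force: [-1.1, -0.6, -2.1]
width: 0.0139
```

```bash
python3 -m crank '[{"rx":0,"ry":0,"rz":0,"x":0,"y":0,"z":-1,"claw":1},{"rx":0,"ry":0,"rz":0,"x":0,"y":0,"z":-2,"claw":1},{"rx":0,"ry":0,"rz":0,"x":0,"y":0,"z":-2,"claw":1}]'
```

```text
t: 24.65
ee_pos: [0.5493, -0.1447, 0.0966]
tcp_rot: [[0.991, 0.131, 0.001], [0.131, -0.991, -0.001], [0.001, 0.001, -1.0]]
wrist_force: [1.0, 0.2, 0.9]
width: 0.0133
```

```bash
python3 -m crank '[{"rx":0,"ry":0,"rz":0,"x":0,"y":0,"z":-0.5,"claw":1},{"rx":0,"ry":0,"rz":0,"x":0,"y":0,"z":-1,"claw":1},{"rx":0,"ry":0,"rz":0,"x":0,"y":0,"z":-1,"claw":1}]'
python3 -m crank '[{"rx":0,"ry":0,"rz":0,"x":0,"y":0,"z":-0.5,"claw":1},{"rx":0,"ry":0,"rz":0,"x":0,"y":0,"z":-1,"claw":1},{"rx":0,"ry":0,"rz":0,"x":0,"y":0,"z":-1,"claw":1}]'
```

```text
t: 24.95
ee_pos: [0.5499, -0.1448, 0.0962]
tcp_rot: [[0.991, 0.131, 0.002], [0.131, -0.991, -0.001], [0.002, 0.001, -1.0]]
wrist_force: [0.4, 0.9, 2.7]
width: 0.0136
t: 25.25
ee_pos: [0.5504, -0.145, 0.0958]
tcp_rot: [[0.991, 0.13, 0.003], [0.13, -0.991, -0.002], [0.003, 0.002, -1.0]]
wrist_force: [1.9, 0.7, 3.9]
width: 0.0137
```

```bash
python3 -m crank '[{"rx":0,"ry":0,"rz":0,"x":0.5,"y":0,"z":-0.8,"claw":1},{"rx":0,"ry":0,"rz":0,"x":0.7,"y":0,"z":-1.3,"claw":1},{"rx":0,"ry":0,"rz":0,"x":0.7,"y":0,"z":-1.3,"claw":1}]'
python3 -m crank '[{"rx":0,"ry":0,"rz":0,"x":0,"y":0,"z":-0.8,"claw":1},{"rx":0,"ry":0,"rz":0,"x":0,"y":0,"z":-1,"claw":1},{"rx":0,"ry":0,"rz":0,"x":0,"y":0,"z":-1,"claw":1}]'
```

```text
t: 25.55
ee_pos: [0.5515, -0.1452, 0.0952]
tcp_rot: [[0.991, 0.131, 0.004], [0.131, -0.991, -0.002], [0.004, 0.003, -1.0]]
wrist_force: [-1.0, 0.6, 6.6]
width: 0.0133
t: 25.85
ee_pos: [0.5517, -0.1455, 0.0952]
tcp_rot: [[0.991, 0.131, 0.004], [0.131, -0.991, -0.003], [0.004, 0.003, -1.0]]
wrist_force: [-0.9, -0.4, 8.1]
width: 0.0134
```

Both bars are bearing now: the descent stopped at z 0.0952 with +8 N and little side force. Release and rise.

```bash
python3 -m crank '[{"rx":0,"ry":0,"rz":0,"x":0,"y":0,"z":0.5,"claw":0.8},{"rx":0,"ry":0,"rz":0,"x":0,"y":0,"z":0.5,"claw":0.72},{"rx":0,"ry":0,"rz":0,"x":0,"y":0,"z":0.5,"claw":0.68},{"rx":0,"ry":0,"rz":0,"x":0,"y":0,"z":0.5,"claw":0.68},{"rx":0,"ry":0,"rz":0,"x":0,"y":0,"z":10,"claw":0.68},{"rx":0,"ry":0,"rz":0,"x":0,"y":0,"z":30,"claw":0.68},{"rx":0,"ry":0,"rz":0,"x":0,"y":0,"z":70,"claw":0.68},{"rx":0,"ry":0,"rz":0,"x":0,"y":0,"z":110,"claw":0.5},{"rx":0,"ry":0,"rz":0,"x":0,"y":0,"z":130,"claw":0.4},{"rx":0,"ry":0,"rz":0,"x":0,"y":0,"z":130,"claw":0.4}]'
python3 - <<'E'
from h import *
for c in ("scene","top"):
    save(c,"q_"+c)
    for l in ("saucer_a_centre","slot1","knob_centre"):
        for d in bot.tip_of(c,l)[:7]:
            p=w(c,d["position"]); 
            if p[2]>.03: print(c,l,round(d["score"],2),p.round(4))
s=bot.observe(); print(s["q"],s["ee_pos"])
E
```

```text
t: 26.85
ee_pos: [0.5544, -0.1466, 0.2304]
tcp_rot: [[0.991, 0.131, 0.013], [0.131, -0.991, -0.006], [0.012, 0.008, -1.0]]
wrist_force: [-0.1, 1.3, -0.3]
width: 0.0506
scene saucer_a_centre 0.77 [ 0.5569 -0.2058  0.0731]
scene slot1 0.97 [ 0.5519 -0.2052  0.0703]
scene slot1 0.96 [ 0.5413 -0.0834  0.0706]
scene slot1 0.74 [ 0.5487 -0.1401  0.0702]
scene slot1 0.19 [0.7467 0.1108 0.0317]
scene knob_centre 0.78 [ 0.5367 -0.0327  0.1219]
top saucer_a_centre 0.64 [ 0.5637 -0.2082  0.0681]
top slot1 0.77 [ 0.5456 -0.1448  0.0689]
top slot1 0.75 [ 0.5462 -0.0838  0.0662]
top slot1 0.58 [ 0.5602 -0.2027  0.0706]
top knob_centre 0.64 [ 0.5389 -0.0267  0.1196]
[-2.34407540e+01  1.03318134e+01  8.79440840e+01 -4.39291422e-02
  8.16167603e+01  5.90449235e+01] [ 0.5508126  -0.14515198  0.22345568]
```

```bash
python3 -m crank '[{"rx":0,"ry":0,"rz":0,"x":-3,"y":25,"z":0,"claw":0.4},{"rx":0,"ry":0,"rz":0,"x":-7,"y":55,"z":0,"claw":0.4},{"rx":0,"ry":0,"rz":0,"x":-11,"y":90,"z":0,"claw":0.4},{"rx":0,"ry":0,"rz":0,"x":-15,"y":116,"z":0,"claw":0.4},{"rx":0,"ry":0,"rz":0,"x":-15,"y":116,"z":0,"claw":0.4},{"rx":0,"ry":0,"rz":0,"x":-15,"y":116,"z":0,"claw":0.4},{"rx":0,"ry":0,"rz":0,"x":-15,"y":116,"z":0,"claw":0.4},{"rx":0,"ry":0,"rz":0,"x":-15,"y":116,"z":0,"claw":0.4}]'
python3 - <<'E'
from h import *
X=T("wrist"); save("wrist","k1"); s=bot.observe(); print(s["ee_pos"],np.array(s["tcp_rot"])[:,2])
for l in ("knob_centre","saucer_a_centre","slot1"):
  for d in bot.tip_of("wrist",l)[:4]:
    p=w("wrist",d["position"],X); print(l,round(d["score"],2),p.round(4),px("wrist",p,X).round())
for m in bot.masks_of("wrist","knob_centre")[:1]:
    r,c=np.nonzero(m["pixels"]); print("knob mask",r.min(),r.max(),c.min(),c.max())
save("top","k_top")
for d in bot.tip_of("top","saucer_a_centre")[:8]: print("top",round(d["score"],2),w("top",d["position"]).round(3))
E
```

```text
t: 28.05
ee_pos: [0.536, -0.0303, 0.2233]
tcp_rot: [[0.992, 0.129, 0.001], [0.129, -0.992, -0.002], [0.001, 0.002, -1.0]]
wrist_force: [0.1, -0.6, 0.8]
width: 0.0565
[ 0.53596129 -0.03024912  0.22329851] [ 0.00122336 -0.00161342 -0.99999795]
saucer_a_centre 0.97 [ 0.7267 -0.0432  0.0098] [286.   3.]
saucer_a_centre 0.79 [ 0.5576 -0.2048  0.0692] [413. 182.]
slot1 0.55 [ 0.5408 -0.0854  0.0653] [302. 182.]
slot1 0.26 [ 0.4104 -0.1017  0.013 ] [292. 265.]
knob mask 110 218 238 414
top 0.9 [0.739 0.27  0.003]
top 0.67 [ 0.561 -0.208  0.068]
top 0.63 [0.682 0.443 0.009]
top 0.59 [0.308 0.343 0.009]
top 0.57 [ 0.731 -0.038  0.008]
top 0.48 [0.361 0.446 0.077]
top 0.22 [ 0.404 -0.098  0.009]
```

The second saucer isn't reported, so I'll spend the last view on one composite of the wrist, top and scene pictures.

```bash
python3 - <<'E'
import cv2,numpy as np
a=cv2.imread("pics/k1.png"); b=cv2.imread("pics/k_top.png")[130:220,250:350]; c=cv2.imread("pics/q_scene.png")[130:220,180:280]
R=lambda i,s:cv2.resize(i,s,interpolation=cv2.INTER_CUBIC)
o=np.zeros((600,800,3),np.uint8); o[:384,:512]=a; o[:260,512:]=R(b,(288,260)); o[260:520,512:]=R(c,(288,260))
cv2.imwrite("pics/comp.png",o)
E
```

```text
(no output)
```

View pics/comp.png

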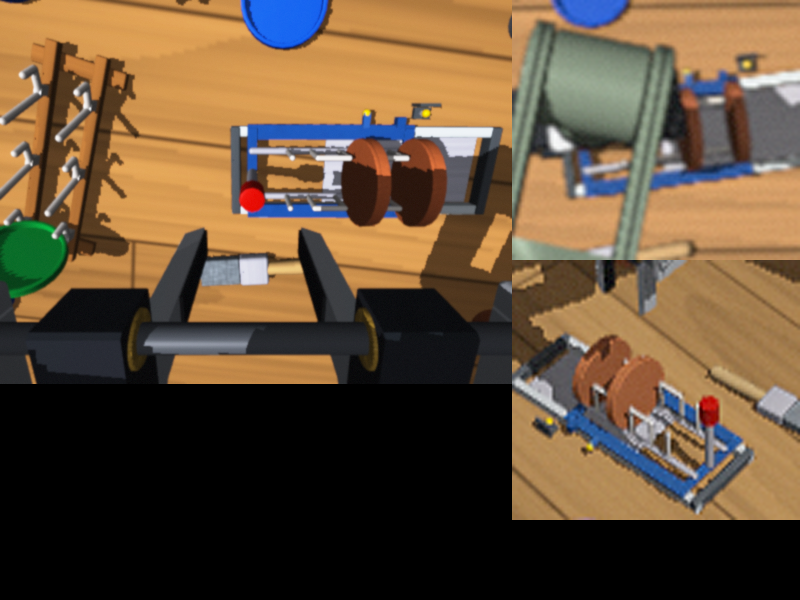

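Both saucers stand in slots 1 and 2, at wrist px (419,182) and (366,182) and also in the scene inset. The knob is at (252,197), between the jaws. I'll go down and pinch it.

```bash
python3 - <<'E'
from h import *
for z in (.121,.137): print(px("wrist",[.5347,-.0292,z]).round(1))
E
python3 -m crank '[{"rx":0,"ry":0,"rz":0,"x":-1,"y":1,"z":-20,"claw":0.4},{"rx":0,"ry":0,"rz":0,"x":-1,"y":1,"z":-45,"claw":0.4},{"rx":0,"ry":0,"rz":0,"x":-1,"y":1,"z":-70,"claw":0.4},{"rx":0,"ry":0,"rz":0,"x":-1,"y":1,"z":-95,"claw":0.4},{"rx":0,"ry":0,"rz":0,"x":-1,"y":1,"z":-112,"claw":0.4},{"rx":0,"ry":0,"rz":0,"x":-1,"y":1,"z":-121,"claw":0.4},{"rx":0,"ry":0,"rz":0,"x":-1,"y":1,"z":-121,"claw":0.4},{"rx":0,"ry":0,"rz":0,"x":-1,"y":1,"z":-121,"claw":0.5},{"rx":0,"ry":0,"rz":0,"x":-1,"y":1,"z":-121,"claw":0.6},{"rx":0,"ry":0,"rz":0,"x":-1,"y":1,"z":-121,"claw":0.66}]'
python3 -m crank '[{"rx":0,"ry":0,"rz":0,"x":0,"y":0,"z":0,"claw":0.7},{"rx":0,"ry":0,"rz":0,"x":0,"y":0,"z":0,"claw":0.8},{"rx":0,"ry":0,"rz":0,"x":0,"y":0,"z":0,"claw":1},{"rx":0,"ry":0,"rz":0,"x":0,"y":0,"z":0,"claw":1},{"rx":0,"ry":0,"rz":0,"x":0,"y":0,"z":0,"claw":1}]'
```

```text
[252.2 195.3]
[252.2 200.4]
t: 29.4
ee_pos: [0.5358, -0.0287, 0.1037]
tcp_rot: [[0.991, 0.13, 0.004], [0.13, -0.991, -0.002], [0.004, 0.002, -1.0]]
wrist_force: [-0.4, -0.1, -0.2]
width: 0.0357
t: 29.9
ee_pos: [0.5365, -0.0289, 0.1045]
tcp_rot: [[0.991, 0.13, 0.005], [0.13, -0.991, -0.002], [0.005, 0.003, -1.0]]
wrist_force: [-1.0, -0.9, 5.0]
width: 0.0234
```

```bash
python3 -m crank '[{"rx":0,"ry":0,"rz":0,"x":0.3,"y":-2,"z":0,"claw":1},{"rx":0,"ry":0,"rz":0,"x":0.6,"y":-5,"z":0,"claw":1},{"rx":0,"ry":0,"rz":0,"x":1.1,"y":-9,"z":0,"claw":1},{"rx":0,"ry":0,"rz":0,"x":1.8,"y":-14,"z":0,"claw":1},{"rx":0,"ry":0,"rz":0,"x":2.4,"y":-19,"z":0,"claw":1},{"rx":0,"ry":0,"rz":0,"x":3,"y":-24,"z":0,"claw":1},{"rx":0,"ry":0,"rz":0,"x":3.7,"y":-29,"z":0,"claw":1},{"rx":0,"ry":0,"rz":0,"x":4.3,"y":-34,"z":0,"claw":1},{"rx":0,"ry":0,"rz":0,"x":5,"y":-39,"z":0,"claw":1},{"rx":0,"ry":0,"rz":0,"x":5.6,"y":-44,"z":0,"claw":1}]'
```

```text
t: 30.9
ee_pos: [0.5421, -0.0734, 0.1045]
tcp_rot: [[0.991, 0.13, 0.005], [0.13, -0.991, -0.002], [0.005, 0.003, -1.0]]
wrist_force: [-0.7, 0.3, 4.0]
width: 0.0237
```

```bash
python3 -m crank '[{"rx":0,"ry":0,"rz":0,"x":0.5,"y":-4,"z":0,"claw":1},{"rx":0,"ry":0,"rz":0,"x":1,"y":-8,"z":0,"claw":1},{"rx":0,"ry":0,"rz":0,"x":1.5,"y":-12,"z":0,"claw":1},{"rx":0,"ry":0,"rz":0,"x":2,"y":-16,"z":0,"claw":1},{"rx":0,"ry":0,"rz":0,"x":2.5,"y":-19,"z":0,"claw":1},{"rx":0,"ry":0,"rz":0,"x":2.5,"y":-19,"z":0,"claw":1}]'
```

```text
t: 31.5
ee_pos: [0.5446, -0.0932, 0.1045]
tcp_rot: [[0.992, 0.13, 0.005], [0.13, -0.992, -0.003], [0.005, 0.004, -1.0]]
wrist_force: [-0.0, -0.7, 3.7]
width: 0.0234
```

```bash
python3 -m crank '[{"rx":0,"ry":0,"rz":0,"x":0.3,"y":-2,"z":0,"claw":1},{"rx":0,"ry":0,"rz":0,"x":0.6,"y":-5,"z":0,"claw":1},{"rx":0,"ry":0,"rz":0,"x":1,"y":-8,"z":0,"claw":1},{"rx":0,"ry":0,"rz":0,"x":1,"y":-8,"z":0,"claw":1}]'
python3 -m crank '[{"rx":0,"ry":0,"rz":0,"x":0.3,"y":-2,"z":0,"claw":1},{"rx":0,"ry":0,"rz":0,"x":0.5,"y":-4,"z":0,"claw":1},{"rx":0,"ry":0,"rz":0,"x":0.8,"y":-6,"z":0,"claw":1},{"rx":0,"ry":0,"rz":0,"x":0.8,"y":-6,"z":0,"claw":1}]'
python3 -m crank '[{"rx":0,"ry":0,"rz":0,"x":0.3,"y":-2,"z":0,"claw":1},{"rx":0,"ry":0,"rz":0,"x":0.5,"y":-4,"z":0,"claw":1},{"rx":0,"ry":0,"rz":0,"x":0.8,"y":-6,"z":0,"claw":1},{"rx":0,"ry":0,"rz":0,"x":0.8,"y":-6,"z":0,"claw":1}]'
```

```text
t: 31.9
ee_pos: [0.5456, -0.1008, 0.1045]
tcp_rot: [[0.991, 0.13, 0.005], [0.13, -0.991, -0.003], [0.005, 0.004, -1.0]]
wrist_force: [-0.8, 1.9, 4.7]
width: 0.0232
t: 32.3
ee_pos: [0.5465, -0.1083, 0.1045]
tcp_rot: [[0.992, 0.13, 0.005], [0.13, -0.992, -0.005], [0.005, 0.006, -1.0]]
wrist_force: [-0.1, -2.4, 2.2]
width: 0.0231
t: 32.7
ee_pos: [0.547, -0.1117, 0.1045]
tcp_rot: [[0.992, 0.13, 0.004], [0.13, -0.992, 0.0], [0.004, 0.0, -1.0]]
wrist_force: [-1.8, 6.5, 6.8]
width: 0.0237
```

```bash
python3 -m crank '[{"rx":0,"ry":0,"rz":0,"x":0.3,"y":-2,"z":0,"claw":1},{"rx":0,"ry":0,"rz":0,"x":0.5,"y":-4,"z":0,"claw":1},{"rx":0,"ry":0,"rz":0,"x":0.5,"y":-4,"z":0,"claw":1}]'
```

```text
t: 33.0
ee_pos: [0.5469, -0.1116, 0.1044]
tcp_rot: [[0.992, 0.13, 0.003], [0.13, -0.991, 0.008], [0.004, -0.007, -1.0]]
wrist_force: [-1.4, 10.2, 7.6]
width: 0.0235
```

It's firmly at the end stop: 10 N gave no movement, after the roller's resist-then-pull signature. Relax, let go and rise.

```bash
python3 -m crank '[{"rx":0.007,"ry":0.003,"rz":0,"x":0,"y":0,"z":0,"claw":1},{"rx":0.007,"ry":0.003,"rz":0,"x":0,"y":0,"z":0,"claw":0.7},{"rx":0.007,"ry":0.003,"rz":0,"x":0,"y":0,"z":0,"claw":0.55},{"rx":0.007,"ry":0.003,"rz":0,"x":0,"y":0,"z":0,"claw":0.45},{"rx":0.007,"ry":0.003,"rz":0,"x":0,"y":0,"z":0,"claw":0.45},{"rx":0.007,"ry":0.003,"rz":0,"x":0,"y":0,"z":15,"claw":0.45},{"rx":0.007,"ry":0.003,"rz":0,"x":0,"y":0,"z":45,"claw":0.45},{"rx":0.007,"ry":0.003,"rz":0,"x":0,"y":0,"z":90,"claw":0.45},{"rx":0.007,"ry":0.003,"rz":0,"x":0,"y":0,"z":135,"claw":0.45},{"rx":0.007,"ry":0.003,"rz":0,"x":0,"y":0,"z":170,"claw":0.45}]'
python3 -m crank '[{"rx":0,"ry":0,"rz":0,"x":-15,"y":40,"z":0,"claw":0.45},{"rx":0,"ry":0,"rz":0,"x":-35,"y":80,"z":0,"claw":0.45},{"rx":0,"ry":0,"rz":0,"x":-55,"y":120,"z":0,"claw":0.45},{"rx":0,"ry":0,"rz":0,"x":-70,"y":160,"z":0,"claw":0.45},{"rx":0,"ry":0,"rz":0,"x":-70,"y":160,"z":0,"claw":0.45},{"rx":0,"ry":0,"rz":0,"x":-70,"y":160,"z":0,"claw":0.45},{"rx":0,"ry":0,"rz":0,"x":-70,"y":160,"z":0,"claw":0.45}]'
python3 - <<'E'
from h import *
for c in ("wrist","scene","top"):
    X=T(c); save(c,"f_"+c); raw=bot.capture(c).astype(int)
    for l in ("saucer_a_centre","saucer_green_centre","slot1","knob_centre"):
        for d in bot.tip_of(c,l)[:6]:
            p=w(c,d["position"],X)
            if p[2]>.03 and d["score"]>.4: print(c,l,round(d["score"],2),p.round(3))
    # terracotta blobs
    hsv=cv2.cvtColor(raw.astype(np.uint8),cv2.COLOR_RGB2HSV)
    m=((hsv[...,0]<14)&(hsv[...,1]>140)&(hsv[...,2]>60)).astype(np.uint8)
    n,_,st,ce=cv2.connectedComponentsWithStats(m)
    print(c,[(st[i][:5].tolist()) for i in range(1,n) if st[i][4]>60], [px(c,P,X).round().tolist() for P in ([.569,-.286,.071],[.561,-.227,.071])])
E
```

```text
t: 34.0
ee_pos: [0.5477, -0.1119, 0.2789]
tcp_rot: [[0.992, 0.13, 0.004], [0.13, -0.991, 0.013], [0.006, -0.012, -1.0]]
wrist_force: [0.7, 0.5, 0.3]
width: 0.0515
t: 34.7
ee_pos: [0.4783, 0.0473, 0.2796]
tcp_rot: [[0.992, 0.129, 0.005], [0.129, -0.992, 0.012], [0.007, -0.012, -1.0]]
wrist_force: [0.1, -0.1, -0.2]
width: 0.0517
wrist saucer_green_centre 0.64 [0.517 0.208 0.032]
wrist saucer_green_centre 0.61 [0.408 0.225 0.073]
wrist knob_centre 0.69 [ 0.548 -0.109  0.121]
wrist [[459, 95, 53, 67, 2795], [396, 129, 32, 23, 576], [152, 197, 13, 13, 76]] [[538.0, 134.0], [488.0, 134.0]]
scene saucer_a_centre 0.55 [ 0.57  -0.287  0.073]
scene saucer_green_centre 0.83 [0.408 0.231 0.074]
scene slot1 0.88 [ 0.563 -0.285  0.068]
scene slot1 0.71 [ 0.557 -0.225  0.07 ]
scene slot1 0.62 [0.409 0.231 0.074]
scene slot1 0.59 [ 0.551 -0.166  0.071]
scene knob_centre 0.98 [ 0.543 -0.111  0.12 ]
scene knob_centre 0.55 [0.409 0.228 0.074]
scene [[71, 0, 38, 80, 806], [167, 0, 7, 14, 72], [166, 0, 31, 51, 548], [273, 0, 24, 18, 292], [222, 28, 13, 32, 212], [491, 31, 21, 21, 236], [242, 37, 16, 19, 
[... 569 characters left out ...]
1, 19, 76], [195, 347, 23, 15, 78], [121, 354, 18, 18, 72], [425, 354, 31, 30, 207], [187, 357, 17, 12, 68], [192, 358, 31, 26, 207], [461, 358, 16, 18, 79], [216, 368, 24, 16, 117], [450, 372, 19, 12, 66]] [[194.0, 158.0], [206.0, 165.0]]
top saucer_a_centre 0.65 [ 0.569 -0.287  0.068]
top saucer_green_centre 0.97 [0.413 0.228 0.073]
top slot1 0.78 [ 0.557 -0.226  0.074]
top slot1 0.59 [ 0.55  -0.168  0.071]
top slot1 0.58 [ 0.57  -0.285  0.072]
top knob_centre 0.58 [ 0.546 -0.107  0.123]
top knob_centre 0.45 [ 0.572 -0.283  0.069]
top [[348, 156, 11, 26, 195], [331, 158, 10, 27, 195], [499, 178, 13, 30, 176], [502, 213, 10, 22, 73], [501, 306, 11, 17, 106]] [[352.0, 169.0], [335.0, 171.0]]
```

Both blobs in the top view, at (353,169) and (336,171), lie where slots 1 and 2 now project. The rack has stayed home and green is unmoved. Handing in.

```bash
python3 -c "
from cell import bot
print(bot.finish_job())"
```

```text
the job is handed in; nothing more can be done
None
```

I stood both terracotta saucers upright in the rack, in slot 1 and slot 2. I set each down on the bars at 6–8 N before letting go. I then slid the rack about 83 mm by its knob, over the roller to the end stop, and released it; the job is handed in at about 35 s.

**Last checks:**
- **Rack:** 10 N more at the stop moved it no further. After release the knob still read within about 4 mm of where I let go, so it stayed home.
- **Saucers:** in the top picture, two upright terracotta shapes line up with slots 1 and 2.
- **Green saucer:** it reads at its starting position. I did not re-measure the pots, bottle, cup or brush one by one.

**What disagreed or went wrong:**
- **Refused move:** the first move was refused because keys were missing from its rows; the arm did not move.
- **Slot 1 overlay:** one check before slot 1 was about 6 mm off because the arm was still settling. I measured again at rest before lowering the saucer.
- **Second saucer:** the networks never reported it in slot 2, so that placing rests on the picture taken before the slide and the colour match at the end.
- **Slot 2 contact:** this saucer touched one bar first and shifted about 2 mm sideways as it settled, with little force.

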